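# Load a paper tube between the cones of the checking stand

### The job

Take the red-banded paper tube from its sloping rack and lay it in the V cradle of the blue checking stand, between the two steel cones, and let go of it. Then throw the black-knobbed lever over into the green notch: this slides the tailstock in so that both cones enter the tube's ends and carry it just clear of the cradle. Leave the blue-banded tube and everything else on the table where they are.

Things in the scene. Friction and masses are not known exactly. Their poses are not given: they have to be found in the camera images.
- tube_red: Stiff empty cardboard tube, red band round its middle: 160 mm long, 44 mm outside, 30 mm bore open at both ends, 0.12 kg. Origin at its centre, axis = its own x. Starts in a sloping rack, axis 40 degrees up from level, upper end to the robot's left, centre 120 mm above the table, borne by V saddles 55 mm either side of its middle; the 90 mm between them is free (23 mm below it to the spine).
- tube_blue: The same tube with a blue band, in the other rack: to be left there.
- rack_a: Grey rack of the red-banded tube on a 150 x 85 mm foot. Origin on the table under the tube's centre; the tube rises 40 degrees along the rack's +x, which points roughly to the robot's left (world +y).
- rack_b: The same rack, for the blue-banded tube.
- stand: Blue checking stand, fixed; base x -50 to 50, y -195 to 225 mm. Origin on the table under the cradle's middle. The cones' centre line runs along its y, 105 mm above the table, at x = 0. Headstock block (130 mm high) with fixed cone at the -y end; sliding tailstock (yellow block, 125 mm high) at the +y end; lever on the -x (robot) side.
- cradle_centre (a point): Where the centre of a lying tube belongs: 102 mm above the table, 3 mm below the cones' centre line. With its axis along the stand's y the tube then has 10 mm to the headstock cone's tip and 10 to 16 mm to the tailstock's. Two white V saddles, 14 mm thick, 64 mm wide at the mouth, stand 58 mm to -y and 42 mm to +y of it, with nothing between them for 65 mm below.
- head_cone: Fixed steel cone of the headstock, 40 mm base, 16 mm blunt tip, 21 mm long, pointing to the stand's +y. Origin at its base centre on the centre line. A seated tube end sits about 12 mm behind the tip, so closing the tailstock slides the tube some 22 mm to -y from the cradle centre.
- cradle: The two white V saddles; origin at the stand's origin.
- tailstock: Yellow block 70 x 55 x 90 mm carrying the same cone, pointing to the stand's -y; origin at its cone's tip on the centre line. It slides along the stand's y, geared to the lever: 54.7 mm to -y for each radian of lever.
- lever (a joint): Lever angle, rad: 0 = back, leaning 0.5 rad from upright to the stand's +y; grows as it is thrown to -y (towards the headstock). The green notch is at 0.9 (leaning 0.4 rad to -y); a tube seated on both cones stops it firmly at about 0.92. It stays where it is left; about 4 N at the knob moves it. Starts at 0 to 0.1.
- lever_knob (a point): Centre of the lever's black ball knob, 28 mm across, 125 mm from the pivot, the lever's 10 mm rod below it.
- lever_pivot (a point): Point on the lever's pivot axis (parallel to the stand's x): 78 mm to -x and 140 mm to +y of the stand's origin, 45 mm above the table.
- tape_roll: Red tape roll lying flat, 84 mm across, 25 mm high; origin under its centre. A bystander.
- glue_jar: Jar with white cap, 72 mm across, 100 mm high; origin under its centre. A bystander.
- glue_brush: Brush lying on the table, along its own x. A bystander.
- wood_bar: Wooden bar lying on the table along its own x, 150 x 30 x 25 mm. A bystander.
- tin: Open metal tin, 80 mm across, 100 mm high; origin under its centre. A bystander.
- sanding_block: Cork block 100 x 60 x 35 mm; origin under its centre. A bystander.
Things that resemble listed ones, but are neither listed nor needed, are in the scene too. Leave any pink or purple look-alike of the tube_red alone.

How it is judged (in metres and radians):
On the way:
1. the red-banded tube has been laid in the cradle between the cones and let go, with the lever still back (x of tube_red in the frame of stand between -0.006 and 0.006 m and z of tube_red in the frame of stand between 0.097 and 0.106 m and y of tube_red in the frame of stand between -0.02 and 0.025 m and angle between the x axis of tube_red and the y axis of stand, either way round below 0.06 rad and contact force between the fingers and tube_red below 0.05 N and contact force between tube_red and cradle above 0.2 N and value of joint lever below 0.4 rad), for 0.2 s.
At the end, for the whole second after the job is handed in: The red tube rests on both cones, touching each, cradle load under 0.2 N: axis within 4 mm sideways, 2.5 mm in height and 0.04 rad of the centre line, its centre 16 to 28 mm to -y of the cradle centre; all at rest; lever at 0.82 to 1.0 rad (green notch) (x of tube_red in the frame of stand between -0.004 and 0.004 m and z of tube_red in the frame of stand between 0.1025 and 0.1075 m and y of tube_red in the frame of stand between -0.028 and -0.016 m and angle between the x axis of tube_red and the y axis of stand, either way round below 0.04 rad and contact force between tube_red and cradle below 0.2 N and contact force between tube_red and head_cone above 0.1 N and contact force between tube_red and tailstock above 0.1 N and value of joint lever between 0.82 and 1 rad and linear speed of tube_red below 0.02 m/s and velocity of joint lever between -0.05 and 0.05 rad/s).
It fails at once if the blue-banded tube is moved more than 30 mm (distance of tube_blue from where it was at the start of the episode above 0.03 m).
It fails at once if a bystander (roll, jar, brush, bar, tin or block) is moved more than 30 mm (distance of any of tape_roll, glue_jar, glue_brush, wood_bar, tin, sanding_block from where it was at the start of the episode above 0.03 m).
It also fails if it takes over 54 s, if anything falls off the work surface, if the arm or the gripper's body presses on something with over 40 N, if the wrist force passes 120 N, or if a joint passes its speed limit or range.

### The arm

A 6-joint arm with a two-finger parallel gripper is mounted at the origin on the work surface. World frame = base frame: x ahead of the robot, y to its left, z up, the work surface at z = 0. Lengths are in m, angles in degrees, forces in N, time in s.
With the tool pointing down it reaches from about 0.35 to 0.875 m from the base axis. Payload 4.2 kg.
Tool frame: the origin (TCP) lies where the fingers leave the gripper's body, on its centre line; the fingertips stand 70 mm ahead of it and the grasp point (between the pads) lies 51 mm ahead of it; z points along the fingers, y is the direction in which the jaws open and shut (so a half turn about z gives the same grasp; the last joint's range is limited). The gripper opens to 87 mm and grips with 3 to 60 N. Pads are 19 mm wide; open, the fingers measure 117 mm over their backs; the gripper's body (75 mm by 190 mm) begins 51 mm behind the grasp point.
Start: joints at [-49.183, 22.042, 0.453, 0, -68.411, -14.817], TCP at [0.274, -0.562, 0.292] pointing down, gripper open.
Joint ranges: [-179.83, 179.83], [-69.29, 118.12], [-61.27, 80.66], [-181.25, 117.63], [-171.15, -9.14], [-177.46, 177.46]. Speed limits (degrees/s): [159.86, 159.86, 180, 180, 180, 180].

### API

Orientations are given as a 3x3 rotation matrix whose columns are the frame's x, y, z axes.
In Python, from station import sense, cams, job gives the robot as it stands. The module is installed in compiled form; this text tells all that it offers.
- The arm moves only by the shell command python3 -m handwheel 'ROWS'. ROWS is JSON, a list of rows, each a list of 5 numbers: the shift along the tool's x, y, z in cm, then the turn about the tool's z in degrees, then the opening, from 0 (shut) to 1 (fully open). A call has 1 to 10 rows; each row shifts and turns the commanded pose from where the row before left it, along the tool's axes as they then stand; what a row does not reach is not made up. A row lasts 1/8 s, in which the tool goes at most 62.5 mm and 10.7 degrees, less where a joint would pass 70% of its speed; a pose out of reach is approached as far as the arm can. A call with a gripper value outside its range is refused whole. The fingers move at their own pace and stop on an object; the grip force is fixed at half the most. Time passes only in rows, so rows that do not move let the fingers close. It gives the time, the measured TCP pose, the force and the opening at its end, in the units of the state.
- sense(): the state, without advancing time (a new reading comes with each control period).
- cams.capture(name): name is "scene" or "top" or "wrist"; returns the picture (400x640x3 uint8, red, green, blue); there is no depth.
- cams.camera_params(name): a dict with "fx", "fy", "cx", "cy" (pixels), "origin" and "rotation" of the camera in the world. Camera axes: x right, y down, z forward; pixel columns grow to the right and rows downward; lengths in m; the calibration is good to about 2 mm. A picture is of the moment at which its call begins: read the wrist's pose just before it. camera_params takes no time and is no camera call; for the wrist camera it gives the pose at the moment of the call.
- job.finish_job(): hands the job in, once; it reports no verdict.
The state is a dict: "time_s": time; "joints": joint angles; "joint_velocities": joint speeds; "effort": joint torques, N m; "tcp_pos": TCP position; "ee_rot": TCP orientation; "wrist_force": force on the tool from outside, world axes, zero at the start; "moment": the same for the moment, N m; "gripper_width": opening from 0.0 (shut) to 1.0 (fully open).
Only numpy, scipy, OpenCV 4.12 (cv2) and the standard library are available. Lean on these libraries where they do the work, as an engineer would, in place of code of your own. Each camera call takes 0.05 s, during which the arm holds its last target. There are 200 camera calls.

## Working session

There is one attempt and no reset: what is moved stays moved. The work goes in short steps, Python scripts to look and compute and a shell command to move; the robot and the scene stay as the last step left them, time stands still between calls to the robot, and variables do not carry over. Pictures are saved under pics/ and viewed, about 8 in all and at most 12, crops included, and the job is handed in when it is done.

```bash
mkdir -p pics; cat > h.py <<'E'
import numpy as np, cv2
from station import sense, cams, job
def save(n,f,crop=None,s=1):
    im=cams.capture(n)[:,:,::-1]
    if crop: a,b,c,d=crop; im=im[b:d,a:c]
    cv2.imwrite('pics/'+f,cv2.resize(im,None,fx=s,fy=s,interpolation=cv2.INTER_CUBIC))
def ray(n,u,v,p=None):
    p=p or cams.camera_params(n)
    d=np.array(p['rotation'])@np.array([(u-p['cx'])/p['fx'],(v-p['cy'])/p['fy'],1]); return np.array(p['origin']),d
def atz(n,u,v,z,p=None):
    o,d=ray(n,u,v,p); return o+d*(z-o[2])/d[2]
def proj(n,P,p=None):
    p=p or cams.camera_params(n)
    q=np.array(p['rotation']).T@(np.array(P)-p['origin']); return np.array([p['fx']*q[0]/q[2]+p['cx'],p['fy']*q[1]/q[2]+p['cy']])
E
python3 - <<'E'
from h import *
a=cams.capture('top');b=cams.capture('scene')
for n,i in(('top',a),('scene',b)):
    cv2.imwrite(f'pics/{n}1.png',i[:,:,::-1]); cv2.imwrite(f'pics/{n}1b.png',cv2.resize(i[:,:,::-1],(800,500)))
    print(n,cams.camera_params(n))
s=sense();print(s['ee_rot'],s['wrist_force'],s['gripper_width'],s['time_s'])
E
```

```text
top {'fx': 468.06002517370706, 'fy': 468.06002517370706, 'cx': 320.162007322724, 'cy': 190.59018498245652, 'origin': array([0.31747428, 0.04629252, 1.60062221]), 'rotation': array([[-0.0209985 , -0.99180571,  0.12601784],
       [-0.99972551,  0.02213994,  0.00766388],
       [-0.01039111, -0.12582232, -0.99199837]])}
scene {'fx': 441.99363689710225, 'fy': 441.99363689710225, 'cx': 323.19725851501215, 'cy': 204.5747522657454, 'origin': array([ 0.89826695, -0.55462056,  1.0343913 ]), 'rotation': array([[ 0.85262461,  0.41178938, -0.32165319],
       [ 0.52242247, -0.68393454,  0.50922323],
       [-0.010297  , -0.60221511, -0.79826745]])}
[[-8.98852349e-01 -4.38250556e-01 -9.51047755e-04]
 [-4.38251576e-01  8.98850720e-01  1.71451701e-03]
 [ 1.03461925e-04  1.95789582e-03 -9.99998078e-01]] [-0.42880804 -0.34744896 -0.16549013] 0.9957757457782964 0.1
```

View pics/top1b.png

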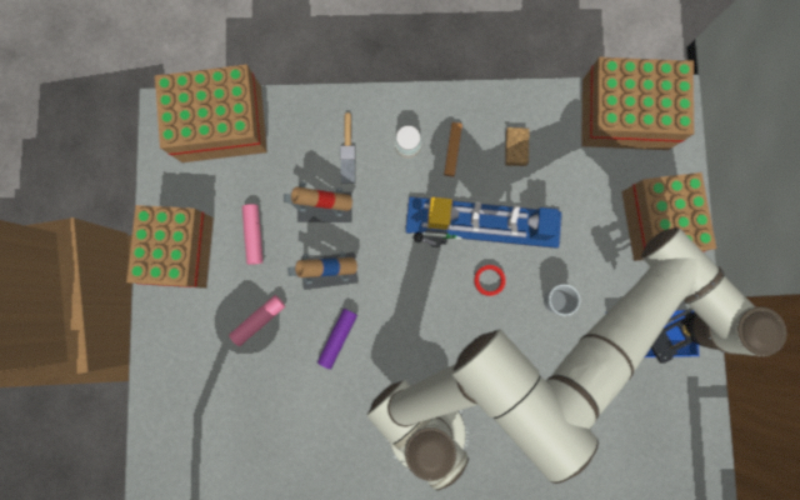

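View pics/scene1b.png

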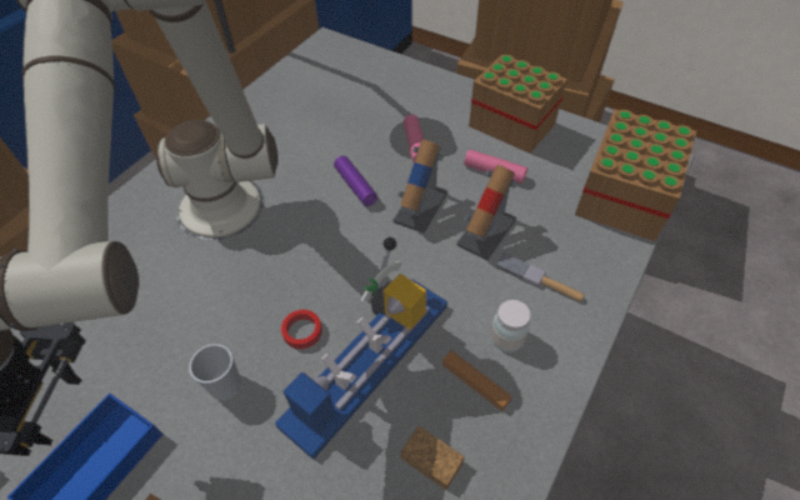

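Top view (800×500 view): red tube at about (322,200), blue at (327,267). The stand runs from (408,215) to (560,230) with the tailstock on the left (+y). The scene view agrees. I'll enlarge the top crop for tube and stand points.

```bash
python3 - <<'E'
import cv2
i=cv2.imread('pics/top1.png')[140:230,225:455]
cv2.imwrite('pics/c1.png',cv2.resize(i,None,fx=3.4,fy=3.4,interpolation=cv2.INTER_CUBIC))
E
```

```text
(no output)
```

View pics/c1.png

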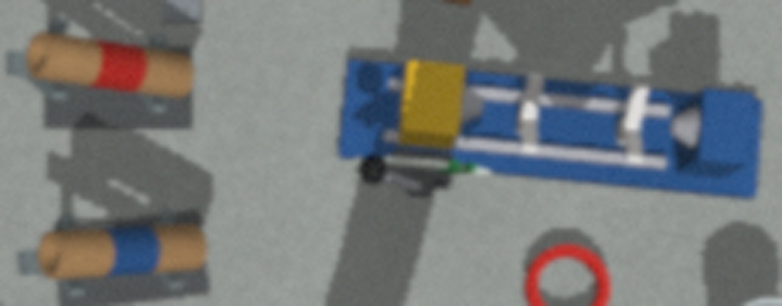

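```bash
cat > m.py <<'E'
from h import *
f=lambda u,v,z: atz('top',u/3.4+225-.35,v/3.4+140-.35,z)
for n,a in dict(band=(123,67,.139),up=(40,58,.171),lo=(190,77,.069),bup=(50,254,.171),bband=(134,249,.139),blo=(204,247,.069),headtip=(672,125,.105),tailtip=(483,106,.105),s1=(530,107,.09),s2=(634,123,.09),
 bl=(340,157,.015),tl=(350,58,.015),br=(757,197,.015),knob=(373,168,.155)).items(): print(n,f(*a).round(4))
for u,v in((400,300),(420,290),(440,270)):print(u,v,atz('top',u*.8,v*.8,0).round(3))
E
python3 m.py
```

```text
band [0.6074 0.2441 0.139 ]
up [0.6112 0.3158 0.171 ]
lo [0.6099 0.188  0.069 ]
bup [0.4312 0.3065 0.171 ]
bband [0.4367 0.2348 0.139 ]
blo [0.4428 0.1762 0.069 ]
headtip [ 0.5462 -0.2726  0.105 ]
tailtip [ 0.5685 -0.0941  0.105 ]
s1 [ 0.5691 -0.1405  0.09  ]
s2 [ 0.5513 -0.2395  0.09  ]
bl [0.535  0.0429 0.015 ]
tl [0.636  0.0305 0.015 ]
br [ 0.4853 -0.373   0.015 ]
knob [0.5049 0.0132 0.155 ]
400 300 [0.351 0.063 0.   ]
420 290 [0.377 0.008 0.   ]
440 270 [ 0.431 -0.048  0.   ]
```

Red tube centre ≈ (0.608, 0.249), yaw ≈ 0. Stand origin ≈ (0.558, −0.184), yaw ≈ −7°: base length comes out 419 mm (420 given) and saddle spacing 101 mm (100 given). I'll turn the jaws across the tube first, then go over the rack.

```bash
python3 -m handwheel '[[0,0,-1,-10.6,1],[0,0,-1,-10.6,1],[0,0,-1,-10.6,1],[0,0,-1,-10.6,1],[0,0,-1,-10.6,1],[0,0,-1,-10.6,1],[0,0,0,0,1]]'; python3 -c "
from h import *
s=sense();print(s['ee_rot'].round(3) if hasattr(s['ee_rot'],'round') else s['ee_rot'],s['joints'],s['tcp_pos'])"
```

```text
time_s: 0.98
tcp_pos: [0.2741, -0.5618, 0.3526]
ee_rot: [[-0.009, -1.0, 0.001], [-1.0, 0.009, -0.001], [0.001, -0.001, -1.0]]
wrist_force: [-0.4, -0.2, -0.4]
gripper_width: 1.0
[[-0.009 -1.     0.001]
 [-1.     0.009 -0.001]
 [ 0.001 -0.001 -1.   ]] [-4.91825464e+01  2.01622376e+01  6.23585346e+00 -1.56305446e-03
 -7.60181745e+01  4.86596153e+01] [ 0.27409568 -0.56181072  0.35260031]
```

```bash
python3 -m handwheel '[[-3,-1.2,0,0,1],[-5.5,-2.3,0,0,1],[-5.5,-2.3,0,0,1],[-5.5,-2.3,0,0,1],[-5.5,-2.3,0,0,1],[-5.5,-2.3,0,0,1],[-5.5,-2.3,0,0,1],[-5.5,-2.3,0,0,1],[-5.5,-2.3,0,0,1],[-5.5,-2.3,0,0,1]]' && python3 -m handwheel '[[-5.5,-2.3,0,0,1],[-5.5,-2.3,0,0,1],[-5.5,-2.3,0,0,1],[-5.5,-2.3,0,0,1],[-3,-1.6,0,0,1],[0,0,0,0,1],[0,0,0,0,1]]'; python3 -c "
from h import *
print(cams.camera_params('wrist')); print(sense()['tcp_pos'])
import pickle; pickle.dump(cams.camera_params('wrist'),open('w1.pkl','wb'))
save('wrist','w1.png',None,1.25)"
```

```text
time_s: 2.22
tcp_pos: [0.4967, -0.0363, 0.3517]
ee_rot: [[-0.01, -1.0, -0.001], [-1.0, 0.01, 0.0], [0.0, 0.001, -1.0]]
wrist_force: [1.1, -0.6, -0.6]
gripper_width: 0.999
time_s: 3.1
tcp_pos: [0.606, 0.2105, 0.3514]
ee_rot: [[-0.009, -1.0, -0.002], [-1.0, 0.009, -0.001], [0.001, 0.002, -1.0]]
wrist_force: [-0.5, -0.2, 0.0]
gripper_width: 1.002
{'fx': 296.24625797683564, 'fy': 296.24625797683564, 'cx': 324.66508575517395, 'cy': 200.47286010599, 'origin': array([0.60607016, 0.13170496, 0.4444722 ]), 'rotation': array([[-0.99995391,  0.00945925,  0.00164202],
       [ 0.00953414,  0.95828254,  0.28566358],
       [ 0.00112864,  0.28566607, -0.95832856]])}
[0.60600311 0.21054234 0.35143393]
```

View pics/w1.png

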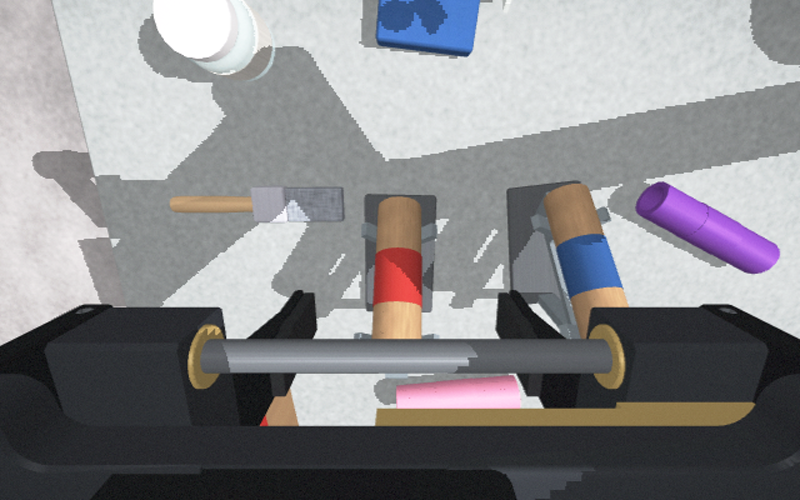

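Wrist view: the red tube is nearly vertical in the image, axis at about u=398.5, band centre row ~276, top line in sight. The blue tube stays clear of the fingers.

```bash
python3 -c "
from h import *
import pickle;p=pickle.load(open('w1.pkl','rb'))
for u,v,z in((399,200,.085),(398.5,248,.137-.02),(398.5,276,.137),(398.5,303,.137+.02),(397.5,335,.16)): print(atz('w',u/1.25,v/1.25,z,p).round(4))
for c in((.608,.246,.12),(.608,.25,.12),(.608,.254,.12)): print(proj('w',np.array(c)+[0,-.0141,.0169],p)*1.25)
"
```

```text
[0.6128 0.1874 0.085 ]
[0.6134 0.2268 0.117 ]
[0.6133 0.2467 0.137 ]
[0.6132 0.2636 0.157 ]
[0.6144 0.2922 0.16  ]
[404.31795724 259.9472035 ]
[404.36680293 264.28818007]
[404.41530585 268.59869452]
```

Tube centre ≈ (0.6115, 0.259, 0.12); both cameras agree once the top-line offset is included. I'll grasp 18 mm up-slope so the gripper body clears the upper end.

```bash
python3 -m handwheel '[[-3.2,-0.3,0,0,1],[-3.05,-0.2,0,0,1],[0,0,4,0,1],[0,0,4,0,1],[0,0,3.5,0,1],[0,0,2.5,0,1],[0,0,1.7,0,1],[0,0,0,0,1],[0,0,0,0,1]]'; python3 -c "
from h import *
save('scene','s2.png',(300,60,460,240),3.3)
s=sense();print(s['wrist_force'],s['tcp_pos'])"
```

```text
time_s: 4.28
tcp_pos: [0.6125, 0.2735, 0.1968]
ee_rot: [[-0.007, -1.0, 0.002], [-1.0, 0.007, 0.001], [-0.001, -0.002, -1.0]]
wrist_force: [0.5, -0.4, 0.1]
gripper_width: 0.997
[0.23298585 0.51930567 0.65567488] [0.6124747  0.27364518 0.19693769]
```

View pics/s2.png

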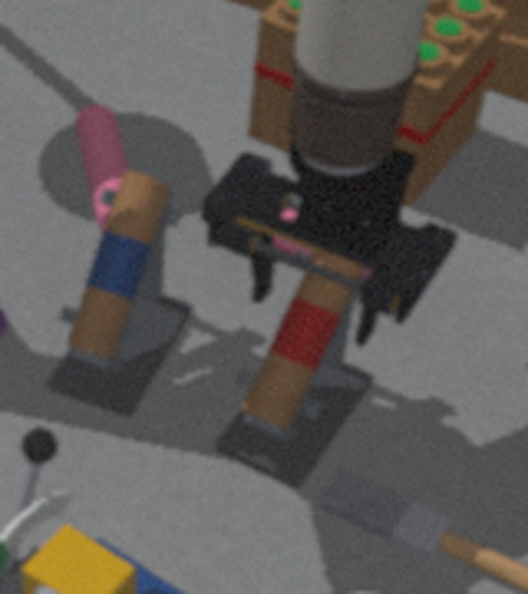

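The fingers straddle the tube with no contact (5 pictures viewed). Lower 2 mm and close.

```bash
python3 -m handwheel '[[0,0,0.25,0,1],[0,0,0,0,0.4],[0,0,0,0,0.4],[0,0,0,0,0.4],[0,0,0,0,0.4],[0,0,0,0,0.4],[0,0,0,0,0.4]]' && python3 -m handwheel '[[0,0,-1,0,0.4],[0,0,-3,0,0.4],[0,0,-4,0,0.4],[0,0,-4,0,0.4],[0,0,-1,0,0.4],[0,0,0,0,0.4]]'; python3 -c "
from h import *
save('wrist','w2.png',None,1)"
```

```text
time_s: 5.2
tcp_pos: [0.6134, 0.2731, 0.1936]
ee_rot: [[-0.007, -1.0, 0.004], [-1.0, 0.007, 0.0], [-0.0, -0.004, -1.0]]
wrist_force: [5.0, -2.4, -0.6]
gripper_width: 0.502
time_s: 5.95
tcp_pos: [0.6113, 0.2736, 0.3226]
ee_rot: [[-0.007, -1.0, -0.001], [-1.0, 0.007, 0.001], [-0.001, 0.001, -1.0]]
wrist_force: [-0.6, -0.1, -2.0]
gripper_width: 0.499
```

View pics/w2.png

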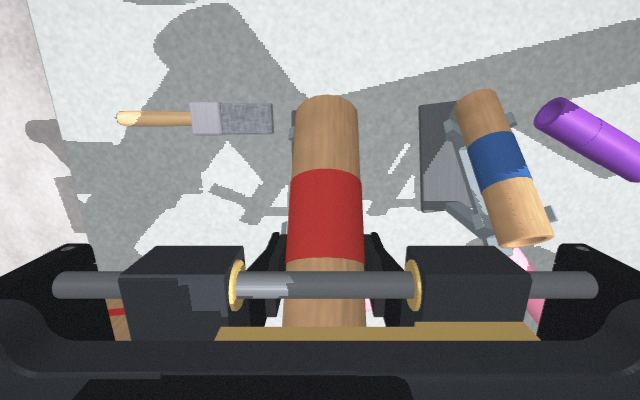

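Tube held and clear of the rack, still at 40°. The tool can't tilt, so I'll level the tube by pressing its low end on clear table at about (0.385, 0.085).

```bash
python3 -m handwheel '[[3,0,-4,0,0.4],[5,0,0,0,0.4],[5,0,0,0,0.4],[3.9,1,0,0,0.4],[2,4,0,0,0.4],[0,5,0,0,0.4],[0,5,0,0,0.4],[0,5,0,0,0.4],[0,2.6,0,0,0.4],[0,0,0,0,0.4]]'; python3 -m handwheel '[[0,0,5,0,0.4],[0,0,5,0,0.4],[0,0,5,0,0.4],[0,0,3,0,0.4],[0,0,1.5,0,0.4],[0,0,0,0,0.4],[0,0,0,0,0.4]]'
```

```text
time_s: 7.25
tcp_pos: [0.3825, 0.0855, 0.3617]
ee_rot: [[-0.005, -1.0, -0.002], [-1.0, 0.005, -0.0], [0.0, 0.002, -1.0]]
wrist_force: [0.4, -0.8, -0.3]
gripper_width: 0.502
time_s: 8.12
tcp_pos: [0.3851, 0.0862, 0.1678]
ee_rot: [[-0.007, -1.0, 0.0], [-1.0, 0.007, -0.0], [0.0, -0.0, -1.0]]
wrist_force: [0.7, -0.0, -0.5]
gripper_width: 0.502
```

```bash
python3 -m handwheel '[[0,0,1,0,0.4],[0,0,1,0,0.4],[0,0,0.7,0,0.4],[0,0,0.7,0,0.4],[0,0,0.7,0,0.4],[0,0,0.7,0,0.4],[0,0,0,0,0.4]]';  python3 -c "
from h import *
save('wrist','w3.png',None,1)"
```

```text
time_s: 9.0
tcp_pos: [0.3862, 0.0872, 0.1203]
ee_rot: [[-0.005, -1.0, 0.004], [-1.0, 0.005, 0.002], [-0.002, -0.004, -1.0]]
wrist_force: [2.1, 1.6, 3.6]
gripper_width: 0.501
```

View pics/w3.png

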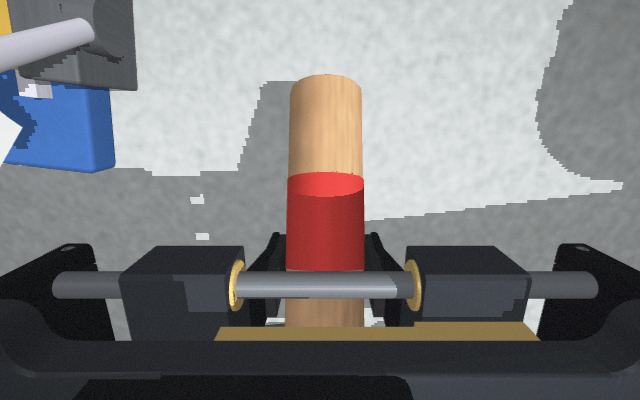

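The tube pivots in the grip with only 4 N (7 viewed). Continue down to level.

```bash
python3 -m handwheel '[[0,0,0.7,0,0.4],[0,0,0.7,0,0.4],[0,0,0.7,0,0.4],[0,0,0.6,0,0.4],[0,0,0.4,0,0.4],[0,0,0.2,0,0.4],[0,0,0,0,0.4]]';  python3 -m handwheel '[[0,0,0.2,0,0.4],[0,0,0,0,0.4]]'
```

```text
time_s: 9.93
tcp_pos: [0.3841, 0.0857, 0.0865]
ee_rot: [[-0.007, -1.0, -0.001], [-1.0, 0.007, -0.001], [0.001, 0.001, -1.0]]
wrist_force: [0.3, 0.2, 1.9]
gripper_width: 0.495
time_s: 10.18
tcp_pos: [0.3844, 0.0859, 0.0847]
ee_rot: [[-0.007, -1.0, -0.0], [-1.0, 0.007, -0.0], [0.0, 0.0, -1.0]]
wrist_force: [-1.0, 1.2, 1.5]
gripper_width: 0.5
```

```bash
python3 -m handwheel '[[0,0,0.2,0,0.4],[0,0,0,0,0.4],[0,0,0.1,0,0.4],[0,0,0,0,0.4]]';  python3 -c "
from h import *
save('scene','s3.png',(200,90,440,300),2.7)"
```

```text
time_s: 10.68
tcp_pos: [0.3846, 0.0861, 0.0817]
ee_rot: [[-0.007, -1.0, 0.0], [-1.0, 0.007, 0.0], [-0.0, -0.0, -1.0]]
wrist_force: [0.5, 2.2, 2.2]
gripper_width: 0.499
```

View pics/s3.png

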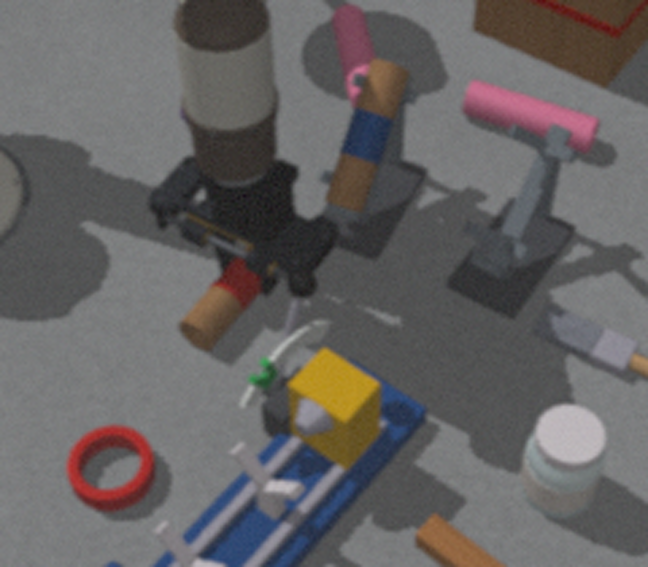

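```bash
python3 -m handwheel '[[0,0,0.2,0,0.4],[0,0,0,0,0.4]]';  python3 -m handwheel '[[0,0,0.2,0,0.4],[0,0,0,0,0.4]]';python3 -m handwheel '[[0,0,0.2,0,0.4],[0,0,0,0,0.4]]'
```

```text
time_s: 10.98
tcp_pos: [0.3849, 0.0862, 0.081]
ee_rot: [[-0.006, -1.0, 0.001], [-1.0, 0.006, 0.0], [-0.0, -0.001, -1.0]]
wrist_force: [-2.9, 0.5, 18.7]
gripper_width: 0.501
time_s: 11.22
tcp_pos: [0.3854, 0.0863, 0.08]
ee_rot: [[-0.005, -1.0, 0.002], [-1.0, 0.005, 0.0], [-0.0, -0.002, -1.0]]
wrist_force: [-5.3, -1.5, 29.4]
gripper_width: 0.506
time_s: 11.48
tcp_pos: [0.3859, 0.0863, 0.0786]
ee_rot: [[-0.005, -1.0, 0.003], [-1.0, 0.005, 0.001], [-0.001, -0.003, -1.0]]
wrist_force: [-4.8, -2.7, 36.0]
gripper_width: 0.497
```

Now level: 36 N of firm table contact, tube axis about 58 mm ahead of the TCP. Lift, align to the stand and go over the cradle.

```bash
python3 -m handwheel '[[0,0,-2,0,0.4],[0,0,-5,0,0.4],[0,0,-6,0,0.4],[0,0,-6,3.3,0.4],[0,0,-3.5,3.4,0.4]]'; python3 -m handwheel '[[2,-2,0,0,0.4],[4,-3.5,0,0,0.4],[4,-3.6,0,0,0.4],[4,-3.6,0,0,0.4],[4,-3.6,0,0,0.4],[3,-2.6,0,0,0.4],[1.9,-1.4,0,0,0.4],[0,0,0,0,0.4],[0,0,0,0,0.4]]';  python3 -c "
from h import *
import pickle; pickle.dump((cams.camera_params('wrist'),sense()),open('w4.pkl','wb'))
save('wrist','w4.png',None,1.25)"
```

```text
time_s: 12.1
tcp_pos: [0.3844, 0.0858, 0.3033]
ee_rot: [[-0.126, -0.992, 0.003], [-0.992, 0.126, 0.002], [-0.002, -0.003, -1.0]]
wrist_force: [-0.2, 0.3, -2.8]
gripper_width: 0.499
time_s: 13.22
tcp_pos: [0.5569, -0.166, 0.2999]
ee_rot: [[-0.124, -0.992, -0.002], [-0.992, 0.124, 0.001], [-0.0, 0.002, -1.0]]
wrist_force: [-0.4, 0.5, -1.0]
gripper_width: 0.5
```

View pics/w4.png

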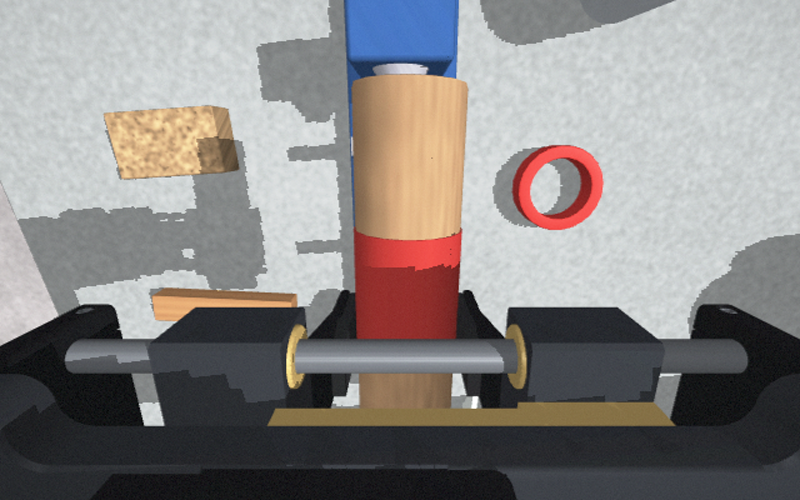

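Wrist view (9 viewed): tube end at (409,77), lined up with the headstock block (345–457, row ~63) and its cone (400,70). I'll work out the tube's tilt, axial offset and lateral error.

```bash
python3 -c "
from h import *
import pickle;p,s=pickle.load(open('w4.pkl','rb'));R=np.array(s['ee_rot']);T=np.array(s['tcp_pos']);print(T)
O=np.array([.558,-.184,0]);ey=np.array([.1219,.9925,0]);ex=np.array([.9925,-.1219,0])
sx=lambda P:((P-O)@ex*1000).round(1);sy=lambda P:((P-O)@ey*1000).round(1)
for n,u,v,z in(('end',409,77,.264),('bandedge',408,240,.264),('hL',345,60,.13),('hR',457,68,.13),('cone',400,68,.113)):
  P=atz('w',u/1.25,v/1.25,z,p);print(n,P.round(4),'stand',sx(P),sy(P),'tool',((P-T)@R*1000).round(1))
# model: predicted pixel for tilt & offset
tx,ty,tz=R.T
tx,ty,tz=R[:,0],R[:,1],R[:,2]
for th in(-6,-3,0,3,6):
  a=np.radians(th);ax=tx*np.cos(a)+tz*np.sin(a);up=-tz*np.cos(a)+tx*np.sin(a)
  g=T+tz*.058
  out=[]
  for L in(98,45,10):
    c=g+ax*L/1000
    # silhouette edges
    q=[]
    for sg in(-1,1):
      pts=[proj('w',c+.022*(sg*ty*np.sin(f)+up*np.cos(f)),p)*1.25 for f in np.linspace(.3,2.2,60)]
      q.append(min(pts,key=lambda x:x[0]) if 0 else pts)
    e=[x[0] for r in q for x in r]; vv=proj('w',c+.022*up,p)*1.25
    out.append((L,(max(e)-min(e)).round(1),vv.round(0)))
  print(th,out)
"
```

```text
[ 0.55686821 -0.16597926  0.29986431]
end [ 0.5443 -0.2632  0.264 ] stand -3.9 -80.3 tool [98.   0.3 35.8]
bandedge [ 0.5512 -0.2099  0.264 ] stand -3.6 -26.5 tool [44.3  0.1 35.8]
hL [ 0.5801 -0.2978  0.13  ] stand 35.8 -110.2 tool [128.  -39.8 169.7]
hR [ 0.5092 -0.2842  0.13  ] stand -36.2 -105.4 tool [123.3  32.3 169.9]
cone [ 0.5456 -0.2916  0.113 ] stand 0.8 -108.3 tool [126.1  -4.7 186.8]
-6 [(98, np.float64(127.4), array([408.,  82.])), (45, np.float64(109.7), array([408., 248.])), (10, np.float64(100.5), array([408., 332.]))]
-3 [(98, np.float64(122.8), array([408.,  79.])), (45, np.float64(108.1), array([408., 243.])), (10, np.float64(100.2), array([408., 329.]))]
0 [(98, np.float64(118.5), array([408.,  77.])), (45, np.float64(106.6), array([408., 238.])), (10, np.float64(99.9), array([408., 326.]))]
3 [(98, np.float64(114.3), array([408.,  76.])), (45, np.float64(105.0), array([408., 233.])), (10, np.float64(99.7), array([408., 322.]))]
6 [(98, np.float64(110.4), array([408.,  76.])), (45, np.float64(103.5), array([408., 229.])), (10, np.float64(99.4), array([408., 319.]))]
```

Tube is level within ~3° and sits at stand x −4 mm, y 0. Shift 4 mm sideways and lower.

```bash
python3 -m handwheel '[[-0.2,-0.4,0,0,0.4],[0,0,4,0,0.4],[0,0,4,0,0.4],[0,0,3,0,0.4],[0,0,1.5,0,0.4],[0,0,0.8,0,0.4],[0,0,0,0,0.4],[0,0,0,0,0.4]]';  python3 -m handwheel '[[0,0,0.2,0,0.4],[0,0,0.2,0,0.4],[0,0,0,0,0.4]]'; python3 -c "
from h import *
save('scene','s4.png',(200,170,400,370),3)"
```

```text
time_s: 14.28
tcp_pos: [0.5626, -0.1648, 0.169]
ee_rot: [[-0.123, -0.992, 0.002], [-0.992, 0.123, -0.0], [-0.0, -0.002, -1.0]]
wrist_force: [0.1, -0.6, -0.2]
gripper_width: 0.497
time_s: 14.65
tcp_pos: [0.5618, -0.1648, 0.1637]
ee_rot: [[-0.124, -0.992, -0.0], [-0.992, 0.124, 0.0], [0.0, 0.0, -1.0]]
wrist_force: [0.3, 0.8, -1.5]
gripper_width: 0.505
```

View pics/s4.png

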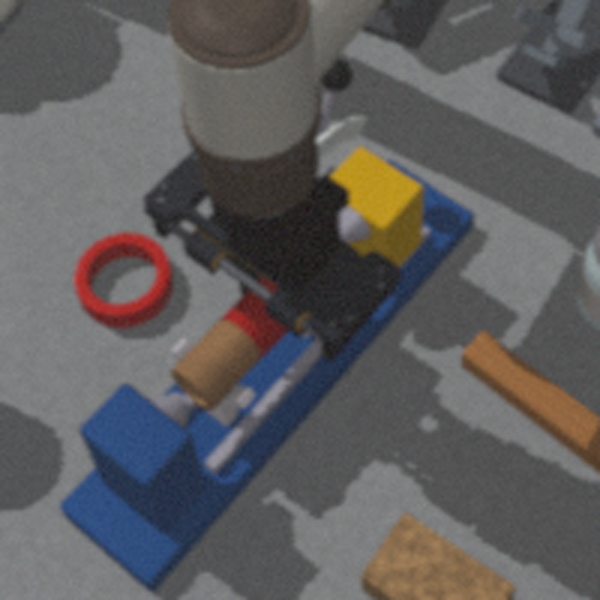

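The tube is between the cones, just above the saddles. Creep down until load shows.

```bash
python3 -m handwheel '[[0,0,0.2,0,0.4],[0,0,0,0,0.4]]'; python3 -m handwheel '[[0,0,0.2,0,0.4],[0,0,0,0,0.4]]'; python3 -m handwheel '[[0,0,0.15,0,0.4],[0,0,0,0,0.4]]'
```

```text
time_s: 14.95
tcp_pos: [0.5618, -0.1648, 0.1615]
ee_rot: [[-0.124, -0.992, -0.0], [-0.992, 0.124, 0.0], [0.0, 0.0, -1.0]]
wrist_force: [-0.7, 0.5, -0.4]
gripper_width: 0.498
time_s: 15.2
tcp_pos: [0.562, -0.1648, 0.1611]
ee_rot: [[-0.123, -0.992, 0.001], [-0.992, 0.123, -0.0], [0.0, -0.001, -1.0]]
wrist_force: [-2.4, 1.9, 4.9]
gripper_width: 0.5
time_s: 15.45
tcp_pos: [0.5619, -0.1648, 0.1609]
ee_rot: [[-0.123, -0.992, 0.001], [-0.992, 0.123, -0.001], [0.001, -0.001, -1.0]]
wrist_force: [-5.1, 2.2, 11.5]
gripper_width: 0.502
```

```bash
python3 -m handwheel '[[0,0.1,0.1,0,0.4],[0,0,0,0,0.4],[0,0,0,0,0.6],[0,0,0,0,0.9],[0,0,0,0,0.9],[0,0,0,0,0.9],[0,0,0,0,0.9],[0,0,0,0,0.9]]'; python3 -m handwheel '[[0,0,-2,0,0.9],[0,0,-4,0,0.9],[0,0,-4,0,0.9],[0,0,-4,0,0.9],[0,0,0,0,0.9],[0,0,0,0,0.9]]';  python3 -c "
from h import *
import pickle; pickle.dump((cams.camera_params('wrist'),sense()),open('w5.pkl','wb'))
im=cams.capture('wrist')[:,:,::-1]; cv2.imwrite('pics/w5f.png',im)
sc=cams.capture('scene')[170:370,200:400,::-1]
a=cv2.resize(im,(500,312)); b=cv2.resize(sc,(300,300)); c=np.zeros((312,800,3),np.uint8); c[:,:500]=a; c[:300,500:]=b
cv2.imwrite('pics/w5.png',c)"
```

```text
time_s: 16.45
tcp_pos: [0.5609, -0.1647, 0.1571]
ee_rot: [[-0.124, -0.992, -0.0], [-0.992, 0.124, -0.0], [0.0, 0.0, -1.0]]
wrist_force: [0.1, -0.7, 0.5]
gripper_width: 0.894
time_s: 17.2
tcp_pos: [0.5604, -0.1645, 0.2967]
ee_rot: [[-0.124, -0.992, -0.001], [-0.992, 0.124, 0.001], [-0.001, 0.001, -1.0]]
wrist_force: [-0.1, 0.8, -1.2]
gripper_width: 0.901
```

View pics/w5.png

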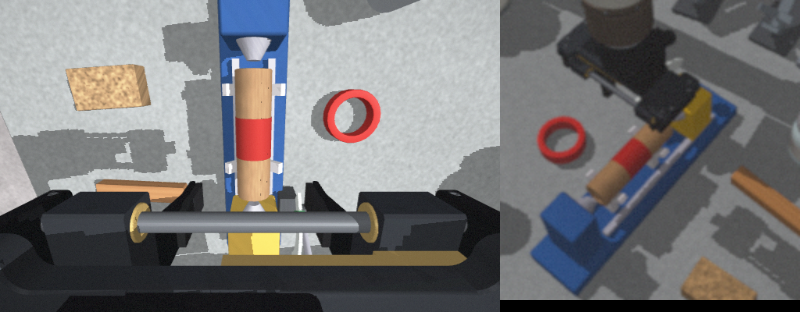

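The tube lies in both saddles between the cones, released (11 viewed). Now grip the knob, expected at about (0.5045, 0.0137, 0.159).

```bash
python3 -m handwheel '[[-3,1.4,0,0,0.7],[-5,2.3,0,0,0.7],[-5,2.3,0,0,0.7],[-4,1.76,0,0,0.7],[0,0,0,0,0.7],[0,0,0,0,0.7]]'; python3 -m handwheel '[[0,0,3,0,0.7],[0,0,3,0,0.7],[0,0,2,0,0.7],[0,0,0,0,0.7],[0,0,0,0,0.7]]';python3 -m handwheel '[[0,0,0,0,0.1],[0,0,0,0,0.1],[0,0,0,0,0.1],[0,0,0,0,0.1],[0,0,0,0,0.1],[0,0,0,0,0.1]]'
```

```text
time_s: 18.05
tcp_pos: [0.5048, 0.0136, 0.2966]
ee_rot: [[-0.123, -0.992, -0.001], [-0.992, 0.123, -0.001], [0.001, 0.001, -1.0]]
wrist_force: [-0.6, -0.2, 1.0]
gripper_width: 0.701
time_s: 18.68
tcp_pos: [0.5056, 0.013, 0.2178]
ee_rot: [[-0.125, -0.992, 0.001], [-0.992, 0.125, -0.0], [-0.0, -0.001, -1.0]]
wrist_force: [-0.4, 0.6, 0.1]
gripper_width: 0.702
time_s: 19.42
tcp_pos: [0.5043, 0.0137, 0.2173]
ee_rot: [[-0.124, -0.992, -0.001], [-0.992, 0.124, 0.0], [0.0, 0.001, -1.0]]
wrist_force: [-4.7, 0.8, 4.1]
gripper_width: 0.3
```

Gripped at 26 mm, so slightly above the ball's equator. Regrip 5 mm lower.

```bash
python3 -m handwheel '[[0,0,0,0,0.6],[0,0,0,0,0.6],[0,0.1,0.5,0,0.6],[0,0,0,0,0.6],[0,0,0,0,0.1],[0,0,0,0,0.1],[0,0,0,0,0.1],[0,0,0,0,0.1],[0,0,0,0,0.1]]'
```

```text
time_s: 20.55
tcp_pos: [0.5041, 0.0137, 0.2123]
ee_rot: [[-0.124, -0.992, 0.0], [-0.992, 0.124, 0.0], [-0.0, -0.0, -1.0]]
wrist_force: [0.5, -0.8, -0.2]
gripper_width: 0.299
```

```bash
python3 -m handwheel '[[0.65,0,-0.26,0,0.1],[0.65,0,-0.22,0,0.1],[0,0,0,0,0.1]]'; python3 -m handwheel '[[0.6,0,-0.17,0,0.1],[0.6,0,-0.14,0,0.1],[0.6,0,-0.11,0,0.1],[0.63,0,-0.08,0,0.1],[0.62,0,-0.04,0,0.1],[0.62,0,-0.02,0,0.1],[0,0,0,0,0.1]]'; python3 -c "
from h import *
p=cams.camera_params('scene'); im=cams.capture('scene'); cv2.imwrite('pics/lev.png',im[:,:,::-1])
O=np.array([.558,-.184,0]);ey=np.array([.1219,.9925,0]);ex=np.array([.9925,-.1219,0])
print((np.array(sense()['tcp_pos'])-O)@np.array([ex,ey]).T)"
```

```text
time_s: 20.92
tcp_pos: [0.5024, 0.0003, 0.2172]
ee_rot: [[-0.124, -0.992, 0.0], [-0.992, 0.124, -0.0], [0.0, -0.0, -1.0]]
wrist_force: [2.2, 0.4, -1.5]
gripper_width: 0.301
time_s: 21.8
tcp_pos: [0.4978, -0.0364, 0.2227]
ee_rot: [[-0.124, -0.992, 0.0], [-0.992, 0.124, -0.001], [0.001, -0.0, -1.0]]
wrist_force: [4.3, -0.5, -5.3]
gripper_width: 0.299
[-0.07777256  0.13919206]
```

```bash
python3 -m handwheel '[[0.62,0,0.06,0,0.1],[0.63,0,0.08,0,0.1],[0.62,0,0.1,0,0.1],[0.61,0,0.12,0,0.1],[0.61,0,0.15,0,0.1],[0.6,0,0.17,0,0.1],[0,0,0,0,0.1]]'; python3 -m handwheel '[[0.4,0,0.14,0,0.1],[0.4,0,0.14,0,0.1],[0,0,0,0,0.1]]'; python3 -m handwheel '[[0.3,0,0.1,0,0.1],[0,0,0,0,0.1]]'
```

```text
time_s: 22.72
tcp_pos: [0.4932, -0.0735, 0.2167]
ee_rot: [[-0.124, -0.992, 0.0], [-0.992, 0.124, -0.002], [0.002, -0.001, -1.0]]
wrist_force: [0.6, -1.8, 4.8]
gripper_width: 0.301
time_s: 23.1
tcp_pos: [0.4923, -0.081, 0.2139]
ee_rot: [[-0.123, -0.992, 0.0], [-0.992, 0.123, -0.001], [0.001, -0.001, -1.0]]
wrist_force: [0.8, -0.4, 5.4]
gripper_width: 0.306
time_s: 23.35
tcp_pos: [0.4919, -0.0838, 0.2128]
ee_rot: [[-0.123, -0.992, 0.001], [-0.992, 0.123, -0.001], [0.001, -0.001, -1.0]]
wrist_force: [-0.7, -0.1, 5.4]
gripper_width: 0.302
```

```bash
python3 -m handwheel '[[0.15,0,0.06,0,0.1],[0,0,0,0,0.1]]'; python3 -m handwheel '[[0.15,0,0.06,0,0.1],[0,0,0,0,0.1]]'
```

```text
time_s: 23.6
tcp_pos: [0.4918, -0.0852, 0.2123]
ee_rot: [[-0.123, -0.992, 0.001], [-0.992, 0.123, -0.001], [0.001, -0.001, -1.0]]
wrist_force: [0.3, 0.3, 5.5]
gripper_width: 0.303
time_s: 23.85
tcp_pos: [0.4916, -0.0866, 0.2117]
ee_rot: [[-0.123, -0.992, 0.001], [-0.992, 0.123, -0.001], [0.001, -0.001, -1.0]]
wrist_force: [0.5, 0.3, 6.2]
gripper_width: 0.3
```

```bash
cat > yb.py <<'E'
from h import *
im=cams.capture('scene')[:,:,::-1].copy(); cv2.imwrite('pics/now.png',im)
O=np.array([.558,-.184,0]);ey=np.array([.1219,.9925,0])
for f in('pics/scene1.png','pics/lev.png','pics/now.png'):
    i=cv2.imread(f); h=cv2.cvtColor(i,cv2.COLOR_BGR2HSV)
    for nm,m,z in(('yel',cv2.inRange(h,(20,150,90),(32,255,255)),.10),('red',cv2.inRange(h,(0,150,70),(6,255,255))|cv2.inRange(h,(174,150,70),(180,255,255)),.115)):
        m[:170]=0; m[:,:262 if nm=='red' else 0]=0
        v,u=np.nonzero(m)
        if len(u): print(f,nm,len(u),u.mean().round(1),v.mean().round(1),((atz('scene',u.mean(),v.mean(),z)-O)@ey*1000).round(1))
E
python3 yb.py
```

```text
pics/scene1.png yel 785 325.4 239.7 136.8
pics/scene1.png red 42 519.1 171.2 632.2
pics/lev.png yel 797 320.1 245.1 116.1
pics/lev.png red 334 316.2 260.9 69.2
pics/now.png yel 787 314.7 250.6 95.7
pics/now.png red 355 309.5 266.8 46.8
```

```bash
cat > yb2.py <<'E'
from h import *
import sys
O=np.array([.558,-.184,0]);ey=np.array([.1219,.9925,0]);ex=np.array([.9925,-.1219,0])
for f in sys.argv[1:]:
    i=cv2.imread(f); h=cv2.cvtColor(i,cv2.COLOR_BGR2HSV)
    m=cv2.inRange(h,(0,170,60),(5,255,255))|cv2.inRange(h,(172,150,60),(180,255,255))
    n,_,st,c=cv2.connectedComponentsWithStats(m)
    for k in range(1,n):
        if st[k,4]>60: P=atz('scene',*c[k],.12);print(f,st[k],c[k].round(1),'stand x,y',((P-O)@ex*1000).round(1),((P-O)@ey*1000).round(1))
E
python3 -c "
from h import *
print('expected px tube band', proj('scene',(.558,-.184,.124)))"; python3 yb2.py pics/lev.png pics/now.png
```

```text
expected px tube band [285.62451439 271.26883689]
pics/lev.png [378  80  52  24 129] [404.7  91.7] stand x,y -130.2 722.5
pics/lev.png [467 151  69  23 183] [501.1 162.4] stand x,y 243.8 627.1
pics/lev.png [226 249  31  28 251] [240.4 262.4] stand x,y -101.4 -47.0
pics/lev.png [276 263  23  20 194] [286.1 271.7] stand x,y 0.1 1.2
pics/now.png [378  80  53  23 124] [404.5  91.6] stand x,y -131.0 722.5
pics/now.png [467 151  69  23 180] [502.3 162.7] stand x,y 246.9 628.1
pics/now.png [226 248  30  30 267] [240.6 262.5] stand x,y -100.9 -46.8
pics/now.png [270 268  21  19 194] [280.3 277.6] stand x,y -0.5 -18.5
```

The band has moved 20 mm of ~22 mm, so the lever is near 0.88. Keep pushing until it stops firmly.

```bash
python3 -m handwheel '[[0.15,0,0.08,0,0.1],[0,0,0,0,0.1],[0,0,0,0,0.1]]'; python3 -m handwheel '[[0.15,0,0.08,0,0.1],[0,0,0,0,0.1],[0,0,0,0,0.1]]';python3 -m handwheel '[[0.15,0,0.08,0,0.1],[0,0,0,0,0.1],[0,0,0,0,0.1]]'; python3 yb.py|grep yel; python3 yb2.py pics/now.png | grep 'x,y -\?[0-9]\.'
```

```text
time_s: 24.28
tcp_pos: [0.4914, -0.0882, 0.2109]
ee_rot: [[-0.123, -0.992, 0.001], [-0.992, 0.123, -0.001], [0.001, -0.001, -1.0]]
wrist_force: [0.1, 1.0, 5.9]
gripper_width: 0.303
time_s: 24.65
tcp_pos: [0.4912, -0.0897, 0.2102]
ee_rot: [[-0.123, -0.992, 0.001], [-0.992, 0.123, -0.001], [0.001, -0.001, -1.0]]
wrist_force: [0.5, 0.1, 6.5]
gripper_width: 0.303
time_s: 25.02
tcp_pos: [0.491, -0.091, 0.2096]
ee_rot: [[-0.123, -0.992, 0.001], [-0.992, 0.123, -0.001], [0.001, -0.001, -1.0]]
wrist_force: [-0.6, 0.8, 6.7]
gripper_width: 0.303
pics/scene1.png yel 785 325.4 239.7 136.8
pics/lev.png yel 797 320.1 245.1 116.1
pics/now.png yel 784 314.4 251.2 93.9
pics/now.png [269 269  23  21 215] [280.1 278.5] stand x,y 0.7 -20.4
```

```bash
python3 -m handwheel '[[0.15,0,0.06,0,0.1],[0,0,0,0,0.1],[0,0,0,0,0.1]]'; python3 -m handwheel '[[0.15,0,0.06,0,0.1],[0,0,0,0,0.1],[0,0,0,0,0.1]]'; python3 yb.py|grep now.*yel; python3 yb2.py pics/now.png | grep 'x,y -\?[0-9]\.'
```

```text
time_s: 25.45
tcp_pos: [0.4909, -0.092, 0.2091]
ee_rot: [[-0.123, -0.992, 0.001], [-0.992, 0.123, -0.0], [-0.0, -0.001, -1.0]]
wrist_force: [-0.5, 4.5, 9.0]
gripper_width: 0.301
time_s: 25.82
tcp_pos: [0.4908, -0.0929, 0.2087]
ee_rot: [[-0.123, -0.992, 0.002], [-0.992, 0.123, 0.001], [-0.001, -0.001, -1.0]]
wrist_force: [-1.3, 5.5, 10.7]
gripper_width: 0.302
pics/now.png yel 787 314.3 251.3 93.4
pics/now.png [269 269  23  20 212] [280.1 278. ] stand x,y -0.1 -19.6
```

Resistance is rising and tailstock and tube have stopped moving: seated. One more firm nudge, then release and back off.

```bash
python3 -m handwheel '[[0.2,0,0.04,0,0.1],[0,0,0,0,0.1],[0,0,0,0,0.1]]'; python3 -m handwheel '[[0,0,0,0,0.7],[0,0,0,0,0.7],[0,0,0,0,0.7],[0,0,-3,0,0.7],[0,0,-5,0,0.7],[-4,3,-2,0,0.7],[-5,3,0,0,0.7],[-5,3,0,0,0.7],[-5,3,0,0,0.7],[0,0,0,0,0.7]]'; python3 yb.py|grep now.*yel; python3 yb2.py pics/now.png | grep 'x,y -\?[0-9]\.'
python3 -c "
from h import *
a=cv2.imread('pics/now.png')[180:340,220:380]; t=cams.capture('top')[130:250,320:460,::-1]; cv2.imwrite('pics/topf.png',t)
a=cv2.resize(a,(480,480),interpolation=cv2.INTER_CUBIC);t=cv2.resize(t,(320,274),interpolation=cv2.INTER_CUBIC)
c=np.zeros((480,800,3),np.uint8);c[:,:480]=a;c[:274,480:]=t;cv2.imwrite('pics/fin.png',c)"
```

```text
time_s: 26.25
tcp_pos: [0.4907, -0.094, 0.2083]
ee_rot: [[-0.123, -0.992, 0.002], [-0.992, 0.123, 0.003], [-0.003, -0.002, -1.0]]
wrist_force: [-1.6, 11.4, 9.7]
gripper_width: 0.304
time_s: 27.5
tcp_pos: [0.3933, 0.1103, 0.3068]
ee_rot: [[-0.117, -0.993, -0.0], [-0.993, 0.117, -0.0], [0.0, 0.0, -1.0]]
wrist_force: [0.7, -0.9, 0.1]
gripper_width: 0.697
pics/now.png yel 816 314.1 250.7 94.6
pics/now.png [269 269  21  20 194] [279.4 278. ] stand x,y -1.4 -20.4
```

View pics/fin.png

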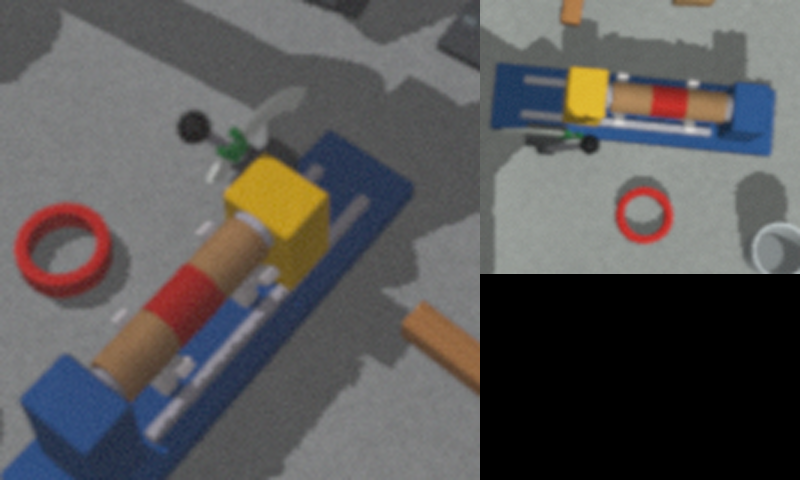

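Both tube ends are on the cones, and the lever stands at the green notch. Quick numeric lever check before handing in.

```bash
python3 -c "
from h import *
O=np.array([.558,-.184,0]);ey=np.array([.1219,.9925,0]);ex=np.array([.9925,-.1219,0])
i=cv2.imread('pics/now.png'); 
for n,u,v in(('top',320+(590-480)*140/320,130+145*120/274),('scene',220+193/3,180+127/3)):
  P=atz(n,u,v,.160);y=(P-O)@ey;print(n,'knob x,y',((P-O)@ex).round(4),y.round(4),'theta',.5-np.arcsin((y-.14)/.125))
s=sense();print(s['time_s'])
"
```

```text
top knob x,y -0.0808 0.0839 theta 0.9655772902321141
scene knob x,y -0.0751 0.0847 theta 0.9584342303075909
27.6
```

```bash
python3 -c "
from station import job
print(job.finish_job())"
```

```text
the job is handed in; nothing more can be done
None
```

The red-banded tube is seated on both cones with the lever in the green notch, and the job was handed in at 27.6 s of the 54 s allowed. `finish_job` reports no verdict, so the checks below are my own.

**What I did**
- **Levelling:** I gripped the tube 18 mm up-slope of its middle. The tool cannot tilt, so I levelled it by pressing its low end on clear table until it lay flat. The highest wrist force I read there was 36 N, between fingers, tube and table.
- **Placing:** I laid it in the cradle between the cones, released it and backed off with the lever still back.
- **Lever:** I gripped the knob and swung it over until it stopped firmly, with about 11 N sideways at the wrist. Then I released it and moved clear.

**Last checks**
- **Tube position:** The last picture shows both tube ends on the cones. The band measured about −20 mm along the stand (16 to 28 mm to −y wanted) and about −1 mm sideways.
- **Lever angle:** Both cameras put it at about 0.96 rad. This disagrees slightly with the stated stop at 0.92, but 3 mm of error in my stand position would explain most of it. It is inside the 0.82 to 1.0 range.
- **Not measured:** I did not measure the seated tube's height or its load on the cradle. I inferred both from the firm stop and the picture.
- **Other objects:** The tape roll's measured position did not change during the lever throw. I saw no sign that the blue tube or any other bystander had been moved, but I did not measure them at the end.

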